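# Dock the red-capped reference cell in the photometer slide

## Task

Stand the red-capped reference cell upright in the round nest of the photometer's carriage while the carriage is still out at its loading end, let go of it there without dropping it, then push the carriage by its upright blue tab, not by the cell, until the spring detent clicks over and it sits fully home between the two towers. Leave the blue-capped cell, the green flask and the white beaker where they stand.

Things in the scene. Friction and masses are not known exactly. Their poses are not given: they have to be found in the camera images.
- red_cell: Sealed round glass cell, amber, 40 mm diameter, with a flat red cap 44 mm in diameter from 45 to 61 mm above its underside; 61 mm tall, about 0.12 kg. Origin: centre of its underside; z is up its axis. Stands loose on the bench.
- blue_cell: Same cell with a blue cap; not to be used. The two cells can stand in either of two places. Origin: centre of its underside.
- flask: Stoppered green glass flask, 62 mm wide, 130 mm tall, a bystander. Origin: centre of its underside.
- beaker: White beaker, 56 mm wide, 70 mm tall, a bystander. Origin: centre of its underside.
- slide_unit: Photometer slide fixed to the bench: white base plate 150 mm (x) by 300 mm (y -180 to +120 mm), 8 mm thick, steel rail along y, rail top 18 mm high. Origin: on the bench surface, on the rail's centre line. The carriage travels home along +y, ending at a black stop block 34 mm high. A brass spring-plunger housing, 36 mm high, stands at x +60, y +24 mm.
- station (a point): Measuring place: where the nest floor centre is when the carriage is home, 28 mm above the bench, at y +60 mm in the slide unit. On either side stands a white tower with a blue top, 36 by 46 mm, 90 mm tall, centred 55 mm to -x and +x; 74 mm clear between them. Axes as the slide unit's.
- carriage (a joint): Carriage travel along the slide unit's +y in m: 0 = fully out at the loading end, 0.130 = home against the stop. Starts between 0 and 0.035; stays where left. Drag about 1.5 N. From 0.114 a sprung roller resists, up to about 8 N, and pushes back; past its crest at 0.124 it drives the carriage on to the stop at 0.130 and holds it there (5 to 9 N to pull out).
- nest (a point): Centre of the nest floor, on the aluminium carriage plate, 28 mm above the bench. The nest is a black round collar 16 mm high, 46 mm inner diameter at the floor, flaring to 56 mm at the rim. Axes as the slide unit's: the carriage travels home along y. It lies at y = -70 mm + travel in the slide unit's frame.
- tab_top (a point): Middle of the top edge of the upright blue push tab on the carriage, 85 mm above the bench, 62 mm behind the nest centre (-y). The tab is 44 mm wide (x), 10 mm thick (y) and rises from the carriage plate at 28 mm; the plate ends 3 mm behind the tab's back face. Axes as the slide unit's.
Not all that is in view belongs to the job. Leave any brown or yellow look-alike of the red_cell alone.

How it is judged:
By the outcome, as a careful person would: the job done as asked, in the order asked, and still so for the second after the job is handed in, with the robot touching nothing.
It also fails if it takes over 59 s, if anything falls off the work surface, if the arm or the gripper's body presses on something with over 40 N, if the wrist force passes 120 N, or if a joint passes its speed limit or range.

## Robot

A 6-joint arm with a two-finger parallel gripper is mounted at the origin on the work surface. World frame = base frame: x ahead of the robot, y to its left, z up, the work surface at z = 0. Lengths are in mm, angles in rad, forces in N, time in s.
With the tool pointing down it reaches from about 275 to 750 mm from the base axis. Payload 10.2 kg.
Tool frame: the origin (TCP) lies between the finger pads; the fingertips stand 22 mm ahead of it and the grasp point (between the pads) lies 3 mm ahead of it (ctrl.nose_length is the distance from the TCP to the fingertips, in mm); y points along the fingers, z is the direction in which the jaws open and shut, and the axes are right-handed (so a half turn about y gives the same grasp; the last joint's range is limited). The gripper opens to 85 mm and grips with 20 to 120 N. Pads are 22 mm wide; open, the fingers measure 114 mm over their backs; the gripper's body (76 mm by 85 mm) begins 54 mm behind the grasp point. The pads swing forward as they close: fully open they stand 13 mm farther back than shut.
Start: joints at [-1.462, 0.313, 1.498, -0, 1.331, -0.223], TCP at [171.004, -496.376, 253.294] pointing down, gripper open.
Joint ranges: [-2.94, 2.94], [-0.97, 2.17], [0.19, 2.56], [-1.23, 4.37], [0.02, 3.11], [-2.88, 2.88]. Speed limits (rad/s): [2.39, 2.39, 3.01, 3.14, 3.14, 3.14].

## Interface

Orientations are given as a unit quaternion [w, x, y, z].
In Python, from rig import ctrl, eyes, models gives the robot as it stands.
- The arm moves only by the shell command python3 -m crank 'ROWS' [FORCE]. ROWS is JSON, a list of rows, each an object with "dp": the shift along the tool's x, y, z in mm, a list of three; "roll": the turn about the tool's y in rad; "gripper": the closure in counts, from 0 (fully open) to 255 (shut). A call has 1 to 10 rows; each row is the pose to reach, as a shift and turn from the pose commanded when the call began, along the tool's axes at that moment; what a row does not reach only later rows make up. A row lasts 1/12 s, in which the tool goes at most 41.7 mm and 7.16 degrees, less where a joint would pass 70% of its speed; a pose out of reach is approached as far as the arm can. A call with a gripper value outside its range is refused whole. The fingers move at their own pace and stop on an object; FORCE is the grip in N (left out, the last holds). Time passes only in rows, so rows that repeat a pose let the fingers close. It gives the time, the measured TCP pose, the force and the opening at its end, in the units of the state.
- ctrl.sense(): the state, without advancing time (a new reading comes with each control period).
- eyes.capture(name): name is "scene" or "top"; returns a dict with "color" (480x640x3 uint8, red, green, blue), "fx", "fy", "cx", "cy" (pixels), "distortion" ([k1, k2, p1, p2, k3] as OpenCV has them; the pictures are not rectified), "R" (3x3) and "t" (3): a world point X has camera coordinates R X + t. Camera axes: x right, y down, z forward; pixel columns grow to the right and rows downward; lengths in mm; the calibration is good to about 2 mm. A picture is of the moment at which its call begins. There is no depth.
- ctrl.finish_job(): hands the job in, once; it reports no verdict.
Trained networks look in a picture, given as the dict that the camera call returned (one of the last four; its "shot" number tells which), for a name from the list of things; names that differ only in an ending like _2 or _b are one class to them, and where a whole thing is asked for, a point or a joint stands for the part that bears it (a point fixed in the world has none). Each returns a list of dicts, best first, with "confidence" (0 to 1); they miss things now and then, are a little off and sometimes report something else, mostly with a low value. They report only what shows in the picture. A call takes as long as a camera call. They do not tell look-alikes from the thing itself.
- models.spot_in(picture, label): "extent" ([centre column, centre row, width, height] in pixels, round what is visible of it).
- models.spot_point(picture, label): "centre" ([column, row] in pixels: a listed point, or the origin of a listed thing).
The state is a dict: "time_s": time; "joints": joint angles; "dq": joint speeds; "tau": joint torques, N m; "eef_pos": TCP position; "ee_rot": TCP orientation; "force": force on the tool from outside, world axes, zero at the start; "wrist_torque": the same for the moment, N m; "grip_width": opening from 0.0 (shut) to 1.0 (fully open).
Only numpy, scipy, OpenCV 4.12 (cv2) and the standard library are available. Lean on these libraries where they do the work, as an engineer would, in place of code of your own. Each camera call takes 0.05 s, during which the arm holds its last target. There are 200 camera calls.

## Working session

There is one attempt and no reset: what is moved stays moved. The work goes in short steps, Python scripts to look and compute and a shell command to move; the robot and the scene stay as the last step left them, time stands still between calls to the robot, and variables do not carry over. Pictures are saved under pics/ and viewed, about 8 in all and at most 12, crops included, and the job is handed in when it is done.

```bash
ls; mkdir -p pics
python3 - <<'E'
from rig import ctrl, eyes, models
import cv2
s=ctrl.sense(); print({k:s[k] for k in('time_s','eef_pos','ee_rot','force','grip_width')}, ctrl.nose_length)
for n in('scene','top'):
    p=eyes.capture(n); cv2.imwrite(f'pics/{n}0.png',p['color'][:,:,::-1])
    print(n,p['fx'],p['R'],p['t'])
    for l in('red_cell','blue_cell','flask','beaker','slide_unit','nest','tab_top','station'):
        print(l,[(d['centre'],d['confidence']) for d in models.spot_point(p,l)][:4])
E
```

```text
pics
{'time_s': 0.0, 'eef_pos': array([ 170.98147663, -496.12790743,  252.71184564]), 'ee_rot': array([ 0.11680423, -0.11672522,  0.69787595, -0.69692263]), 'force': array([ 0.30892256, -0.24120849, -0.44463235]), 'grip_width': 1.001385171991594} 22.0
scene 571.0030489300577 [[ 0.12150007  0.99257462  0.00577621]
 [ 0.69851409 -0.08136706 -0.71095532]
 [-0.70520621  0.09041588 -0.70321346]] [ -57.99559898 -366.97248877 1402.6736839 ]
red_cell [([205.5, 278.6], 0.93), ([152.2, 258.8], 0.73), ([250.3, 279.2], 0.7), ([243.1, 249.8], 0.61)]
blue_cell [([199.0, 210.0], 0.71)]
flask [([381.0, 355.5], 0.73)]
beaker [([263.3, 331.2], 0.57), ([205.4, 279.1], 0.4)]
slide_unit [([384.9, 214.3], 0.64)]
nest [([355.5, 207.8], 0.75)]
tab_top [([319.8, 189.2], 0.55)]
station [([418.6, 200.1], 0.79), ([203.1, 277.9], 0.28)]
top 459.9367034785734 [[-0.02236524 -0.99966737  0.01284341]
 [-0.9981884   0.02161075 -0.05615058]
 [ 0.05585434 -0.01407596 -0.9983397 ]] [ -8.80066165 610.80827046 972.26136546]
red_cell [([370.4, 233.0], 0.95), ([412.7, 241.3], 0.92), ([378.6, 268.5], 0.86), ([448.3, 260.4], 0.8)]
blue_cell []
flask [([290.1, 157.7], 0.89)]
beaker [([365.9, 184.7], 0.77)]
slide_unit [([265.4, 295.3], 0.94)]
nest [([288.2, 294.0], 0.84), ([315.8, 290.7], 0.56)]
tab_top [([315.6, 290.1], 0.74)]
station [([231.7, 302.0], 0.93)]
```

View pics/scene0.png

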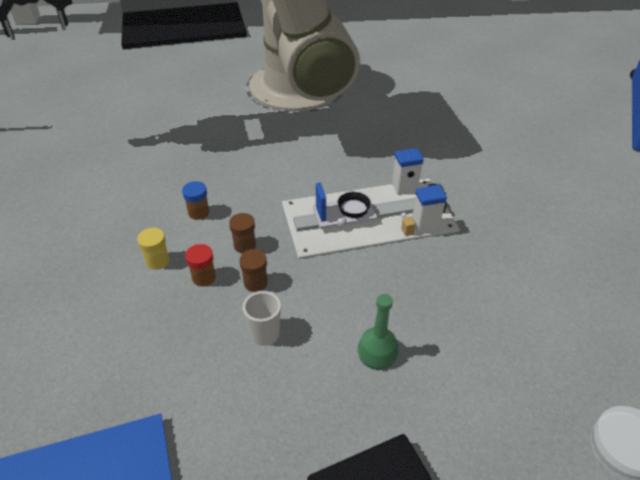

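View pics/top0.png

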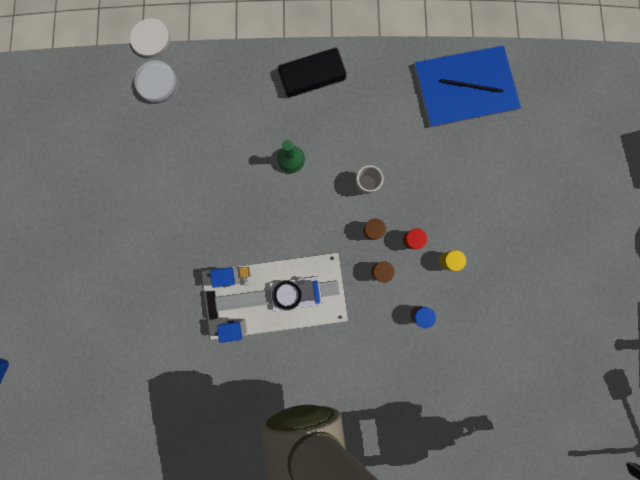

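The red cap is at about top (416,239) and scene (200,255). It has two brown cells to its left and a yellow one to its right. The slide runs towards world +y, with the tab at top (317,291), the nest at (287,295) and the blue tower tops at (222,277) and (230,331).

```bash
cat > h.py <<'E'
import numpy as np, cv2
from rig import ctrl, eyes, models
def ray(p,uv):
    K=np.array([[p['fx'],0,p['cx']],[0,p['fy'],p['cy']],[0,0,1]])
    n=cv2.undistortPoints(np.array([[uv]],float),K,np.array(p['distortion'],float))[0,0]
    R=np.array(p['R']);return -R.T@np.array(p['t']), R.T@np.array([n[0],n[1],1])
def atz(p,uv,z):
    o,d=ray(p,uv);return (o+d*(z-o[2])/d[2])[:2]
def tri(rs):
    A=np.zeros((3,3));b=np.zeros(3)
    for o,d in rs:
        d=d/np.linalg.norm(d);M=np.eye(3)-np.outer(d,d);A+=M;b+=M@o
    return np.linalg.solve(A,b)
def blobs(p,col,amin=40):
    h=cv2.cvtColor(p['color'],cv2.COLOR_RGB2HSV)
    r={'red':[(0,170,90),(5,255,255)],'blue':[(105,150,70),(125,255,255)],'green':[(50,90,30),(80,255,255)]}[col]
    m=cv2.inRange(h,*map(np.array,r))
    if col=='red': m|=cv2.inRange(h,np.array((175,170,90)),np.array((180,255,255)))
    n,_,st,c=cv2.connectedComponentsWithStats(m)
    return [(c[i].round(1),st[i].tolist()) for i in range(1,n) if st[i][4]>amin]
E
python3 - <<'E'
from h import *
P={n:eyes.capture(n) for n in('scene','top')}
np.set_printoptions(precision=1,suppress=True)
for c in('red','blue'):
    for n in P:
        for b in blobs(P[n],c): print(c,n,b[0],b[1],[atz(P[n],b[0],z) for z in(55,61,85,90)])
for l in('red_cell','blue_cell','flask','beaker','slide_unit','nest','tab_top','station'):
    z={'nest':28,'station':28,'tab_top':85}.get(l,0)
    for n in P:print(l,n,[atz(P[n],d['centre'],z) for d in models.spot_point(P[n],l)][:3])
E
```

```text
red scene [198.7 256.6] [186, 245, 26, 24, 502] [array([ 606. , -209.9]), array([ 611.8, -208.9]), array([ 634.9, -204.9]), array([ 639.7, -204.1])]
red top [416.1 238.4] [406, 229, 21, 20, 326] [array([ 604.5, -210.6]), array([ 604.2, -209.3]), array([ 602.9, -204.2]), array([ 602.7, -203.2])]
blue scene [636.1 108. ] [632, 62, 8, 88, 573] [array([265.8, 729.4]), array([274.6, 722. ]), array([309.9, 692.4]), array([317.3, 686.2])]
blue scene [408.6 156.8] [395, 149, 28, 17, 358] [array([384.6, 188.2]), array([392.4, 185.6]), array([423.4, 175.3]), array([429.9, 173.2])]
blue scene [194.2 191.4] [183, 182, 23, 20, 368] [array([ 441.7, -222.2]), array([ 448.9, -221.1]), array([ 478. , -216.7]), array([ 484. , -215.8])]
blue scene [320.5 201.5] [317, 184, 8, 36, 224] [array([495.6,   1.5]), array([502.3,   0.6]), array([529.4,  -3. ]), array([535.1,  -3.8])]
blue scene [430.8 194.4] [416, 185, 30, 20, 431] [array([499.1, 201.9]), array([505.9, 199.2]), array([532.8, 188.4]), array([538.4, 186.2])]
blue scene [ 97.3 456. ] [0, 414, 171, 66, 7316] [array([ 924.6, -323.4]), array([ 927.5,
[... 1006 characters left out ...]
d_cell top [array([ 623.9, -128.1]), array([ 541. , -136.8]), array([ 553.9, -290.7])]
blue_cell scene [array([ 433.9, -214.6])]
blue_cell top [array([ 438., -219.])]
flask scene [array([787.3,  56.3])]
flask top [array([784.6,  54.8])]
beaker scene [array([ 727.9, -115.5])]
beaker top [array([ 727.5, -110.3]), array([490. , 118.4])]
slide_unit scene [array([483.2, 120.6]), array([462.4,  74.6])]
slide_unit top [array([489.7, 114.5])]
nest scene [array([484.1,  68.5]), array([479.9, 181. ])]
nest top [array([497.6,  60.1])]
tab_top scene [array([501. ,  -0.3]), array([566.4, 101.4])]
tab_top top [array([498.2,   0.8])]
station scene [array([480. , 184.4])]
station top [array([471.8, 176.8])]
```

```bash
cat >> h.py <<'E'
from scipy.spatial.transform import Rotation as Ro
YAW=np.arctan2(12.8,108.9); UX=np.array([np.cos(YAW),np.sin(YAW),0]); UY=np.array([-np.sin(YAW),np.cos(YAW),0])
def axes():
    s=ctrl.sense(); q=s['ee_rot']; return np.array(s['eef_pos']),Ro.from_quat([q[1],q[2],q[3],q[0]]).as_matrix(),s
def go(target):
    "shift in tool axes to bring the TCP to target, and the roll to bring the jaws along unit x"
    p,R,s=axes(); z=R[:,2]; t=UX if z@UX>0 else -UX
    roll=np.arctan2(np.cross(z,t)@R[:,1],z@t)
    print('t',round(s['time_s'],2),'tcp',p.round(1),'F',np.round(s['force'],1),'w',round(s['grip_width'],3),'dp',(R.T@(np.array(target)-p)).round(1),'roll',roll.round(3)); return R
E
python3 - <<'E'
from h import *
np.set_printoptions(precision=1,suppress=True)
print(go([605,-209.5,150]).round(3))
p=eyes.capture('top'); g=cv2.cvtColor(p['color'],cv2.COLOR_RGB2GRAY)
for n,thr in(('black',cv2.THRESH_BINARY_INV),('floor',cv2.THRESH_BINARY)):
    roi=g[272:318,266:308]; _,m=cv2.threshold(roi,60 if n=='black' else 120,255,thr)
    N,lab,st,c=cv2.connectedComponentsWithStats(m)
    for i in range(1,N):
        if st[i][4]>60:
            uv=np.array([st[i][0]+st[i][2]/2-.5+266,st[i][1]+st[i][3]/2-.5+272]); print(n,st[i],uv,c[i]+[266,272],atz(p,uv,44),atz(p,uv,28))
cv2.imwrite('pics/crop.png',np.hstack([cv2.resize(p['color'][255:345,200:350,::-1],None,fx=5,fy=5,interpolation=cv2.INTER_CUBIC)]))
E
```

```text
t 1.8 tcp [ 171.  -496.4  253.3] F [ 0.6  0.1 -0.2] w 0.998 dp [-503.8  103.3 -129.9] roll -1.356
[[-0.9 -0.   0.3]
 [-0.3 -0.  -0.9]
 [ 0.  -1.   0. ]]
black [  6   9  30  29 279] [286.5 295. ] [286. 295.] [493.   61.6] [492.   62.8]
floor [  0   0  42  15 338] [286.5 279. ] [284.6 275.9] [526.2  61. ] [525.8  62.1]
floor [ 11  12  19  22 313] [286.  294.5] [285.9 294.7] [494.1  62.6] [493.1  63.8]
floor [  0  29  42  17 464] [286.5 309. ] [288.4 311.5] [464.   62.2] [462.5  63.4]
```

View pics/crop.png

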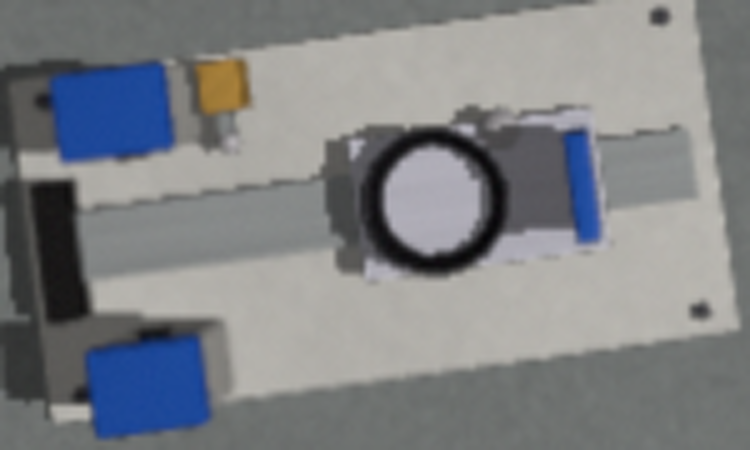

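The crop agrees: nest ring centred at about (286.5,295) in the top picture, roughly (493.5, 62) in the world, so travel is about 11 mm. I'll move above the red cell first.

```bash
python3 -m crank '[{"dp":[-504,60,-130],"roll":-1.356,"gripper":0},{"dp":[-504,60,-130],"roll":-1.356,"gripper":0},{"dp":[-504,60,-130],"roll":-1.356,"gripper":0},{"dp":[-504,60,-130],"roll":-1.356,"gripper":0},{"dp":[-504,60,-130],"roll":-1.356,"gripper":0},{"dp":[-504,60,-130],"roll":-1.356,"gripper":0},{"dp":[-504,60,-130],"roll":-1.356,"gripper":0},{"dp":[-504,60,-130],"roll":-1.356,"gripper":0},{"dp":[-504,60,-130],"roll":-1.356,"gripper":0},{"dp":[-504,60,-130],"roll":-1.356,"gripper":0}]' 40; python3 -c "
from h import *
go([605,-209.5,150]); print(ctrl.sense()['joints'])"
```

```text
time_s: 2.68
eef_pos: [517.8, -266.5, 205.4]
ee_rot: [-0.504, 0.504, -0.496, 0.496]
force: [0.1, -1.0, -1.1]
grip_width: 1.001
t 2.68 tcp [ 517.8 -266.5  205.4] F [ 0.1 -1.  -1.1] w 1.001 dp [-55.5  55.4  88.1] roll -0.1
[-6.76390575e-01  4.76898310e-01  1.38785158e+00 -3.93114308e-05
  1.27664065e+00 -6.93670195e-01]
```

```bash
python3 -m crank '[{"dp":[-55,55,88],"roll":-0.1,"gripper":0},{"dp":[-55,55,88],"roll":-0.1,"gripper":0},{"dp":[-55,55,88],"roll":-0.1,"gripper":0},{"dp":[-55,55,88],"roll":-0.1,"gripper":0},{"dp":[-55,55,88],"roll":-0.1,"gripper":0},{"dp":[-55,55,88],"roll":-0.1,"gripper":0}]'
python3 - <<'E'
from h import *
go([605,-209.5,56])
for n in('scene','top'):
    p=eyes.capture(n)
    print(n,[(b,atz(p,b[0],58).round(1)) for b in blobs(p,'red',20)])
E
```

```text
time_s: 3.18
eef_pos: [603.5, -212.5, 150.9]
ee_rot: [-0.527, 0.527, -0.471, 0.472]
force: [-0.6, -0.2, -0.1]
grip_width: 1.003
t 3.18 tcp [ 603.5 -212.5  150.9] F [-0.6 -0.2 -0.1] w 1.003 dp [-2.9 94.9  1.8] roll -0.006
scene [((array([198.9, 256.7]), [186, 245, 26, 24, 501]), array([ 609.1, -209. ]))]
top [((array([408.4, 235.3]), [406, 230, 7, 12, 44]), array([ 611.1, -194.1]))]
```

```bash
python3 -m crank '[{"dp":[-3,20,2],"roll":-0.006,"gripper":0},{"dp":[-3,45,2],"roll":-0.006,"gripper":0},{"dp":[-3,70,2],"roll":-0.006,"gripper":0},{"dp":[-3,87,2],"roll":-0.006,"gripper":0},{"dp":[-3,95,2],"roll":-0.006,"gripper":0},{"dp":[-3,95,2],"roll":-0.006,"gripper":0},{"dp":[-3,95,2],"roll":-0.006,"gripper":0}]'
python3 - <<'E'
from h import *
go([605,-209.5,56])
p=eyes.capture('scene'); cv2.imwrite('pics/g1.png',cv2.resize(p['color'][170:330,100:320,::-1],None,fx=3.5,fy=3.5))
E
```

```text
time_s: 3.87
eef_pos: [605.5, -209.6, 56.8]
ee_rot: [0.528, -0.528, 0.47, -0.471]
force: [0.5, 0.7, 0.3]
grip_width: 1.001
t 3.87 tcp [ 605.5 -209.6   56.8] F [0.5 0.7 0.3] w 1.001 dp [-0.2  0.8 -0.5] roll -0.001
```

View pics/g1.png

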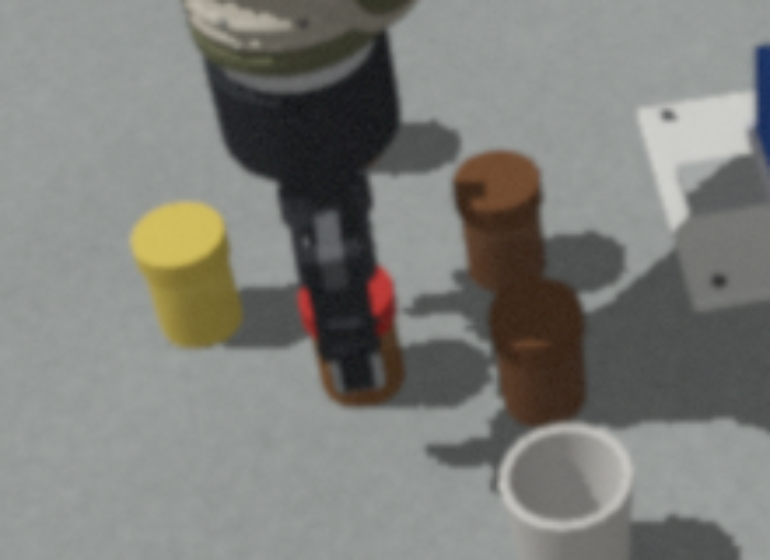

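The picture shows the open jaws straddling the red cap (about 345,305 in the crop), clear of the yellow and brown cells. Now I'll close.

```bash
python3 -m crank '[{"dp":[0,0,0],"roll":0,"gripper":60},{"dp":[0,0,0],"roll":0,"gripper":100},{"dp":[0,0,0],"roll":0,"gripper":140},{"dp":[0,0,0],"roll":0,"gripper":180},{"dp":[0,0,0],"roll":0,"gripper":200},{"dp":[0,0,0],"roll":0,"gripper":200},{"dp":[0,0,0],"roll":0,"gripper":200},{"dp":[0,0,0],"roll":0,"gripper":200},{"dp":[0,0,0],"roll":0,"gripper":200},{"dp":[0,0,0],"roll":0,"gripper":200}]' 40; python3 -c "
from h import *
go([493.5,62,150])"
```

```text
time_s: 4.75
eef_pos: [605.5, -209.1, 56.4]
ee_rot: [0.528, -0.528, 0.47, -0.47]
force: [-1.9, -0.6, 5.8]
grip_width: 0.497
t 4.75 tcp [ 605.5 -209.1   56.4] F [-1.9 -0.6  5.8] w 0.497 dp [-282.3  -93.9  -79.5] roll 0.0
```

```bash
python3 -m crank '[{"dp":[0,-12,0],"roll":0,"gripper":200},{"dp":[0,-35,0],"roll":0,"gripper":200},{"dp":[0,-70,0],"roll":0,"gripper":200},{"dp":[0,-100,0],"roll":0,"gripper":200},{"dp":[0,-115,0],"roll":0,"gripper":200},{"dp":[0,-120,0],"roll":0,"gripper":200},{"dp":[0,-120,0],"roll":0,"gripper":200},{"dp":[0,-120,0],"roll":0,"gripper":200}]'
python3 - <<'E'
from h import *
go([493.5,62,176])
p=eyes.capture('scene'); cv2.imwrite('pics/g2.png',cv2.resize(p['color'][130:330,100:320,::-1],None,fx=3,fy=3))
E
```

```text
time_s: 5.42
eef_pos: [604.9, -208.6, 174.4]
ee_rot: [-0.528, 0.529, -0.471, 0.469]
force: [-0.6, -0.3, -2.5]
grip_width: 0.497
t 5.42 tcp [ 604.9 -208.6  174.4] F [-0.6 -0.3 -2.5] w 0.497 dp [-281.8   -1.2  -79. ] roll 0.0
```

View pics/g2.png

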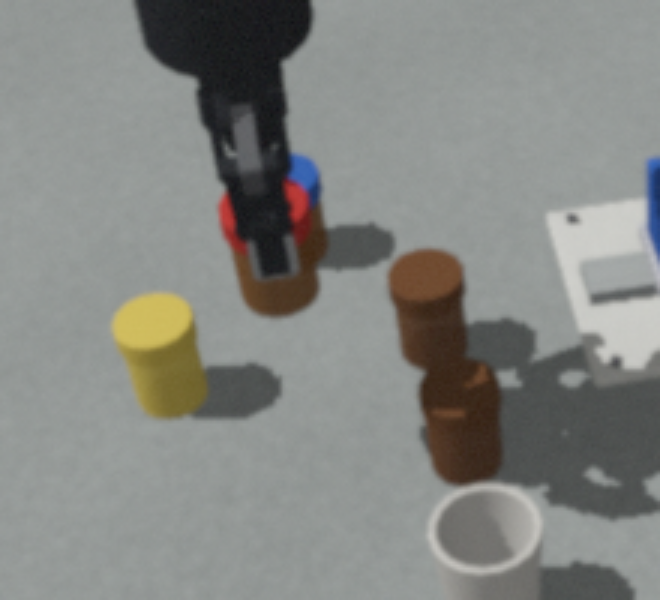

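Cell held upright and lifted, with the red cap showing evenly on both sides of the finger. Next, over the nest.

```bash
python3 -m crank '[{"dp":[-15,-1,-4],"roll":0,"gripper":200},{"dp":[-45,-1,-13],"roll":0,"gripper":200},{"dp":[-80,-1,-22],"roll":0,"gripper":200},{"dp":[-115,-1,-32],"roll":0,"gripper":200},{"dp":[-150,-1,-42],"roll":0,"gripper":200},{"dp":[-185,-1,-52],"roll":0,"gripper":200},{"dp":[-220,-1,-62],"roll":0,"gripper":200},{"dp":[-250,-1,-70],"roll":0,"gripper":200},{"dp":[-272,-1,-76],"roll":0,"gripper":200},{"dp":[-282,-1,-79],"roll":0,"gripper":200}]'; python3 -m crank '[{"dp":[0,0,0],"roll":0,"gripper":200},{"dp":[0,0,0],"roll":0,"gripper":200},{"dp":[0,0,0],"roll":0,"gripper":200}]'
python3 - <<'E'
from h import *
go([493.5,62,105])
p=eyes.capture('scene'); cv2.imwrite('pics/g3.png',cv2.resize(p['color'][90:270,260:480,::-1],None,fx=3,fy=3))
b=blobs(p,'red',20);print(b)
for l in('nest','tab_top','station'):print(l,[(d['centre'],d['confidence'],atz(p,d['centre'],85 if l=='tab_top' else 28).round(1)) for d in models.spot_point(p,l)][:2])
E
```

```text
time_s: 6.3
eef_pos: [492.2, 64.3, 175.4]
ee_rot: [-0.528, 0.529, -0.47, 0.468]
force: [-0.2, -1.3, -1.7]
grip_width: 0.501
time_s: 6.55
eef_pos: [494.3, 61.0, 176.2]
ee_rot: [-0.528, 0.528, -0.47, 0.47]
force: [-0.3, -0.4, -1.6]
grip_width: 0.498
t 6.55 tcp [494.3  61.  176.2] F [-0.3 -0.4 -1.6] w 0.498 dp [-1.1 71.2 -0.7] roll -0.001
[(array([350. , 143.2]), [345, 132, 11, 23, 178])]
nest [([354.8, 208.8], 0.76, array([492.3,  65.2]))]
tab_top [([321.2, 189.0], 0.78, array([496.9,   2.3]))]
station [([416.3, 198.5], 0.66, array([477.2, 184. ]))]
```

View pics/g3.png

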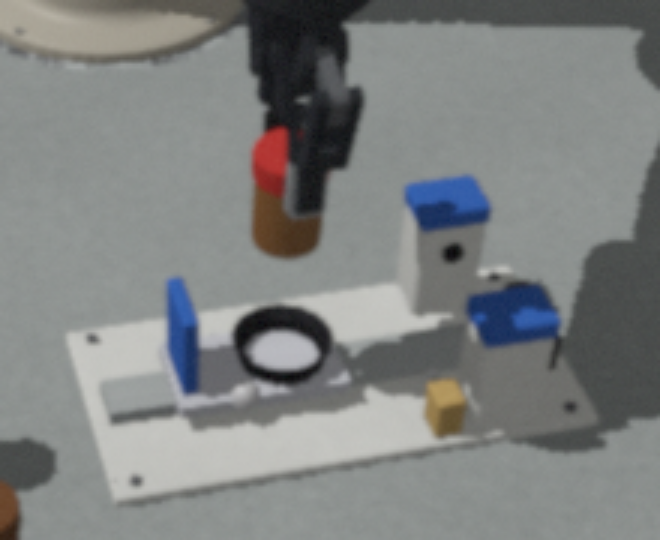

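Run:
```python
from h import *
p=eyes.capture('scene')
print('cell',atz(p,(355.5,167),119.7),'rim',atz(p,(354.3,204.4),44),'rimC',atz(p,(354.3,201.5),44))
g=cv2.cvtColor(p['color'],cv2.COLOR_RGB2GRAY)[185:225,330:380]
_,m=cv2.threshold(g,50,255,cv2.THRESH_BINARY_INV);N,l,st,c=cv2.connectedComponentsWithStats(m)
for i in range(1,N):
    if st[i][4]>50: print(st[i],(x:=st[i][0]+330+st[i][2]/2-.5,y:=st[i][1]+185+st[i][3]/2-.5),atz(p,(x,y),44),atz(p,(x,y),36))
R=np.array(p['R']);t=np.array(p['t'])
for X in([493.5,62,44],[493.5,62,28],[494.3,61,119.7]):
    for a in range(4):
        Y=np.array(X)+{44:31,28:23}.get(X[2],20)*np.array([np.cos(a*np.pi/2),np.sin(a*np.pi/2),0])
        K=np.array([[p['fx'],0,p['cx']],[0,p['fy'],p['cy']],[0,0,1]])
        print(X,a,cv2.projectPoints(Y[None],cv2.Rodrigues(R)[0],t,K,np.array(p['distortion']))[0].ravel().round(1))
```

```text
cell [486.4437526   62.71752487] rim [497.94916684  62.52145295] rimC [490.16232135  63.83263179]
[  9   8  31  25 300] (np.float64(354.0), np.float64(205.0)) [499.48775644  61.71643283] [490.65168684  63.60357705]
[493.5, 62, 44] 0 [356.5 214.4]
[493.5, 62, 44] 1 [370.5 201.5]
[493.5, 62, 44] 2 [350.8 191.7]
[493.5, 62, 44] 3 [336.6 204.1]
[493.5, 62, 28] 0 [355.3 217.9]
[493.5, 62, 28] 1 [365.6 208.4]
[493.5, 62, 28] 2 [351.1 201.1]
[493.5, 62, 28] 3 [340.7 210.4]
[494.3, 61, 119.7] 0 [357.3 177.2]
[494.3, 61, 119.7] 1 [366.8 169.1]
[494.3, 61, 119.7] 2 [353.3 162.8]
[494.3, 61, 119.7] 3 [343.7 170.7]
```

```bash
python3 -m crank '[{"dp":[-1,12,-0.7],"roll":0,"gripper":200},{"dp":[-1,30,-0.7],"roll":0,"gripper":200},{"dp":[-1,50,-0.7],"roll":0,"gripper":200},{"dp":[-1,65,-0.7],"roll":0,"gripper":200},{"dp":[-1,72,-0.7],"roll":0,"gripper":200},{"dp":[-1,75,-0.7],"roll":0,"gripper":200},{"dp":[-1,78,-0.7],"roll":0,"gripper":200},{"dp":[-1,81,-0.7],"roll":0,"gripper":200},{"dp":[-1,81,-0.7],"roll":0,"gripper":200}]'
python3 - <<'E'
from h import *
go([493.5,62,86])
for n in('scene','top'):
    p=eyes.capture(n)
    c=p['color'][140:250,290:440] if n=='scene' else p['color'][250:350,240:360]
    cv2.imwrite(f'pics/i_{n}.png',cv2.resize(c[:,:,::-1],None,fx=4,fy=4))
a=[cv2.imread(f'pics/i_{n}.png') for n in('scene',)]
E
```

```text
time_s: 7.55
eef_pos: [493.3, 62.8, 95.7]
ee_rot: [0.528, -0.528, 0.47, -0.47]
force: [0.2, -0.1, -1.9]
grip_width: 0.5
t 7.55 tcp [493.3  62.8  95.7] F [ 0.2 -0.1 -1.9] w 0.5 dp [0.8 9.7 0.1] roll -0.0
```

View pics/i_scene.png

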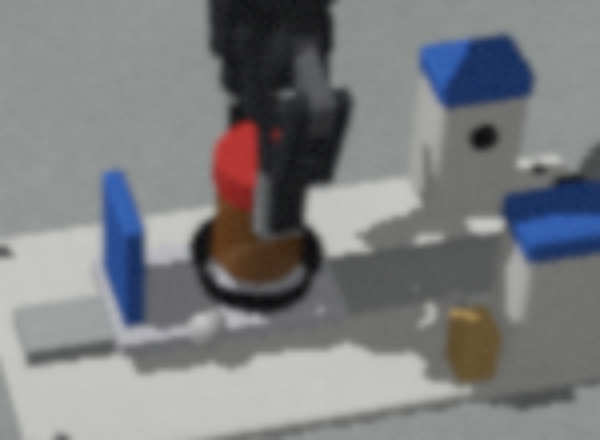

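Cell is centred in the collar sideways (cell 213–303, collar 192–322 in the crop) and has touched nothing so far. Lowering slowly now.

```bash
python3 -m crank '[{"dp":[1,2,0],"roll":0,"gripper":200},{"dp":[1,4,0],"roll":0,"gripper":200},{"dp":[1,6,0],"roll":0,"gripper":200},{"dp":[1,8,0],"roll":0,"gripper":200},{"dp":[1,9,0],"roll":0,"gripper":200},{"dp":[1,9,0],"roll":0,"gripper":200},{"dp":[1,9,0],"roll":0,"gripper":200}]'; python3 -c "
from h import *
go([493.5,62,84.5])"
```

```text
time_s: 8.23
eef_pos: [493.2, 61.9, 86.5]
ee_rot: [-0.528, 0.528, -0.47, 0.47]
force: [0.3, -0.3, -0.8]
grip_width: 0.495
t 8.23 tcp [493.2  61.9  86.5] F [ 0.3 -0.3 -0.8] w 0.495 dp [-0.1  2.   0.3] roll 0.0
```

```bash
for i in 1 2; do python3 -m crank '[{"dp":[0,0.6,0],"roll":0,"gripper":200},{"dp":[0,1.2,0],"roll":0,"gripper":200},{"dp":[0,1.2,0],"roll":0,"gripper":200},{"dp":[0,1.2,0],"roll":0,"gripper":200}]'; done
```

```text
time_s: 8.57
eef_pos: [493.2, 61.9, 85.4]
ee_rot: [0.528, -0.528, 0.47, -0.47]
force: [-0.5, -0.1, -1.8]
grip_width: 0.496
time_s: 8.9
eef_pos: [493.3, 61.9, 84.4]
ee_rot: [0.528, -0.528, 0.47, -0.47]
force: [-1.8, 0.3, 1.3]
grip_width: 0.497
```

The wrist force rose by about 3 N, so the cell is on the nest floor. Releasing gradually.

```bash
python3 -m crank '[{"dp":[0,0.3,0],"roll":0,"gripper":128},{"dp":[0,0.3,0],"roll":0,"gripper":124},{"dp":[0,0.3,0],"roll":0,"gripper":118},{"dp":[0,0.3,0],"roll":0,"gripper":110},{"dp":[0,0.3,0],"roll":0,"gripper":95},{"dp":[0,0.3,0],"roll":0,"gripper":75},{"dp":[0,0.3,0],"roll":0,"gripper":55},{"dp":[0,0.3,0],"roll":0,"gripper":40},{"dp":[0,0.3,0],"roll":0,"gripper":40},{"dp":[0,0.3,0],"roll":0,"gripper":40}]' 20; python3 -m crank '[{"dp":[0,-10,0],"roll":0,"gripper":30},{"dp":[0,-30,0],"roll":0,"gripper":30},{"dp":[0,-60,0],"roll":0,"gripper":30},{"dp":[0,-85,0],"roll":0,"gripper":30},{"dp":[0,-95,0],"roll":0,"gripper":30},{"dp":[0,-95,0],"roll":0,"gripper":30},{"dp":[0,-95,0],"roll":0,"gripper":30}]';  python3 - <<'E'
from h import *
go([505.5,-40,180])
p=eyes.capture('scene'); c=p['color'][140:250,290:440]
cv2.imwrite('pics/rel.png',cv2.resize(c[:,:,::-1],None,fx=4,fy=4)); print([(b,atz(p,b[0],83).round(1)) for b in blobs(p,'red',20)])
E
```

```text
time_s: 9.73
eef_pos: [493.2, 61.9, 83.9]
ee_rot: [-0.528, 0.528, -0.47, 0.47]
force: [0.6, 0.3, -0.7]
grip_width: 0.839
time_s: 10.32
eef_pos: [493.0, 61.9, 178.6]
ee_rot: [-0.528, 0.528, -0.47, 0.47]
force: [-0.5, 0.6, -0.2]
grip_width: 0.883
t 10.32 tcp [493.   61.9 178.6] F [-0.5  0.6 -0.2] w 0.883 dp [102.6  -1.4   0.5] roll 0.0
[((array([353.9, 186.5]), [343, 177, 23, 21, 377]), array([494.4,  60.4]))]
```

View pics/rel.png

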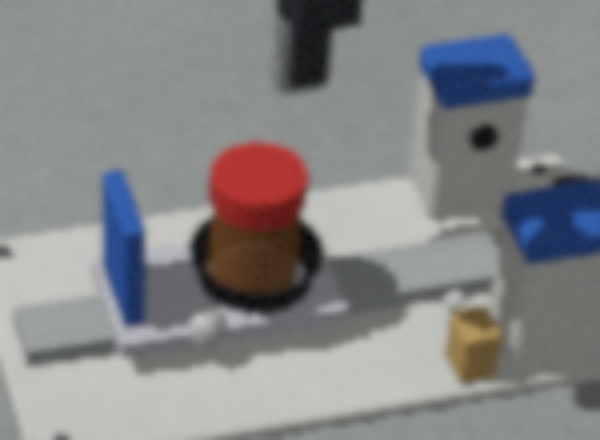

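Cell stands upright and free in the nest. Next, shut the gripper and come down behind the tab.

```bash
python3 -m crank '[{"dp":[15,0,0],"roll":0,"gripper":255},{"dp":[45,0,0],"roll":0,"gripper":255},{"dp":[80,0,0],"roll":0,"gripper":255},{"dp":[102,0,0.5],"roll":0,"gripper":255},{"dp":[102,20,0.5],"roll":0,"gripper":255},{"dp":[102,50,0.5],"roll":0,"gripper":255},{"dp":[102,85,0.5],"roll":0,"gripper":255},{"dp":[102,105,0.5],"roll":0,"gripper":255},{"dp":[102,111,0.5],"roll":0,"gripper":255},{"dp":[102,111,0.5],"roll":0,"gripper":255}]';python3 - <<'E'
from h import *
R=go([505.5,-40,67]); p=axes()[0]; d=p-np.array([487,120.6,0]); print('unit',d@UX,d@UY)
pc=eyes.capture('scene'); c=pc['color'][110:250,260:440]
cv2.imwrite('pics/tab.png',cv2.resize(c[:,:,::-1],None,fx=4,fy=4)); print([(b,atz(pc,b[0],83).round(1)) for b in blobs(pc,'red',20)])
E
```

```text
time_s: 11.2
eef_pos: [504.4, -39.0, 65.8]
ee_rot: [-0.528, 0.529, -0.471, 0.468]
force: [-0.6, -0.8, 0.1]
grip_width: -0.002
t 11.2 tcp [504.4 -39.   65.8] F [-0.6 -0.8  0.1] w -0.002 dp [ 1.1 -1.2  0.9] roll -0.0
unit -1.3064551802547373 -160.5820220993897
[((array([353.9, 186.6]), [344, 177, 21, 21, 368]), array([494.7,  60.4]))]
```

View pics/tab.png

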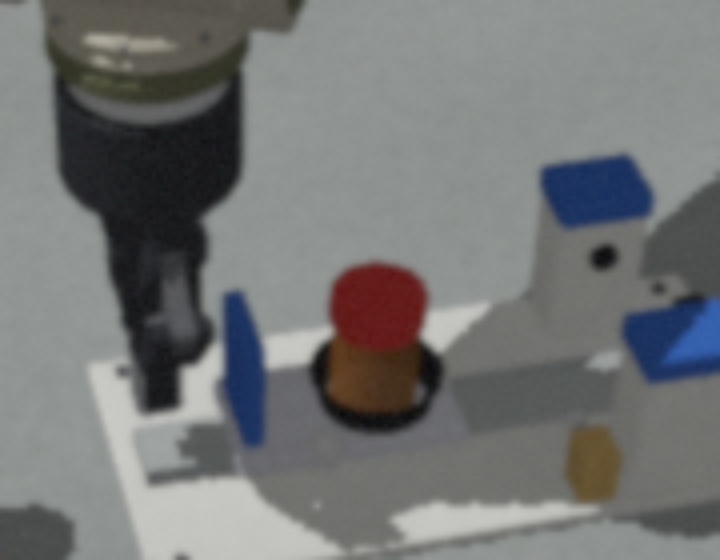

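The shut fingers are behind the tab, tips at crop (160,405). A knuckle stands out near the tab-top height, so I'll raise the fingers 8 mm and then push gently.

```bash
python3 -m crank '[{"dp":[-5,-8,1],"roll":0,"gripper":255},{"dp":[-12,-8,1],"roll":0,"gripper":255},{"dp":[-17,-8,1],"roll":0,"gripper":255},{"dp":[-20,-8,1],"roll":0,"gripper":255},{"dp":[-23,-8,1],"roll":0,"gripper":255},{"dp":[-27,-8,1],"roll":0,"gripper":255},{"dp":[-32,-8,1],"roll":0,"gripper":255},{"dp":[-38,-8,1],"roll":0,"gripper":255},{"dp":[-44,-8,1],"roll":0,"gripper":255},{"dp":[-50,-8,1],"roll":0,"gripper":255}]';python3 - <<'E'
from h import *
R=go([505.5,-40,74]); p=axes()[0]; d=p-np.array([487,120.6,0]); print('unit',d@UX,d@UY)
pc=eyes.capture('scene'); print([(b,atz(pc,b[0],83).round(1)) for b in blobs(pc,'red',20)])
E
```

```text
time_s: 12.08
eef_pos: [500.9, 11.0, 76.0]
ee_rot: [0.528, -0.528, 0.47, -0.47]
force: [1.3, -2.1, 0.5]
grip_width: -0.004
t 12.08 tcp [500.9  11.   76. ] F [ 1.3 -2.1  0.5] w -0.004 dp [51.2  2.  -1.4] roll -0.0
unit 0.9991958332230158 -110.50281699511918
[((array([368.2, 184.5]), [358, 175, 22, 20, 367]), array([491.9,  86.4]))]
```

```bash
python3 -m crank '[{"dp":[-6,0,-0.5],"roll":0,"gripper":255},{"dp":[-12,0,-0.5],"roll":0,"gripper":255},{"dp":[-18,0,-0.5],"roll":0,"gripper":255},{"dp":[-24,0,-0.5],"roll":0,"gripper":255},{"dp":[-30,0,-0.5],"roll":0,"gripper":255},{"dp":[-36,0,-0.5],"roll":0,"gripper":255},{"dp":[-42,0,-1],"roll":0,"gripper":255},{"dp":[-48,0,-1],"roll":0,"gripper":255},{"dp":[-54,0,-1],"roll":0,"gripper":255},{"dp":[-60,0,-1],"roll":0,"gripper":255}]';python3 - <<'E'
from h import *
R=go([505.5,-40,74]); p=axes()[0]; d=p-np.array([487,120.6,0]); print('unit',d@UX,d@UY)
pc=eyes.capture('scene'); print([(b,atz(pc,b[0],83).round(1)) for b in blobs(pc,'red',20)])
E
```

```text
time_s: 12.97
eef_pos: [492.7, 70.5, 75.9]
ee_rot: [-0.528, 0.528, -0.47, 0.47]
force: [1.4, -0.8, 0.1]
grip_width: 0.002
t 12.97 tcp [492.7  70.5  75.9] F [ 1.4 -0.8  0.1] w 0.002 dp [111.2   1.9  -0.2] roll -0.0
unit -0.1826152347193007 -50.47298191757052
[((array([400.6, 179.4]), [390, 170, 22, 20, 365]), array([484.4, 146.4]))]
```

```bash
python3 -m crank '[{"dp":[-4,0,0],"roll":0,"gripper":255},{"dp":[-8,0,0],"roll":0,"gripper":255},{"dp":[-12,0,0],"roll":0,"gripper":255},{"dp":[-15,0,0],"roll":0,"gripper":255},{"dp":[-18,0,0],"roll":0,"gripper":255},{"dp":[-20,0,0],"roll":0,"gripper":255},{"dp":[-22,0,0],"roll":0,"gripper":255}]';python3 -m crank '[{"dp":[-1,0,0],"roll":0,"gripper":255},{"dp":[-2,0,0],"roll":0,"gripper":255}]';python3 -m crank '[{"dp":[-1,0,0],"roll":0,"gripper":255},{"dp":[-2,0,0],"roll":0,"gripper":255}]';python3 -m crank '[{"dp":[-1,0,0],"roll":0,"gripper":255},{"dp":[-2,0,0],"roll":0,"gripper":255}]';python3 - <<'E'
from h import *
R=go([505.5,-40,74]); p=axes()[0]; d=p-np.array([487,120.6,0]); print('unit',d@UX,d@UY)
pc=eyes.capture('scene'); print([(b,atz(pc,b[0],83).round(1)) for b in blobs(pc,'red',20)])
E
```

```text
time_s: 13.6
eef_pos: [490.0, 91.1, 75.8]
ee_rot: [-0.528, 0.529, -0.47, 0.47]
force: [-2.3, -9.8, -0.0]
grip_width: 0.001
time_s: 13.77
eef_pos: [489.8, 92.9, 75.8]
ee_rot: [-0.528, 0.529, -0.47, 0.47]
force: [-2.1, -8.1, 0.8]
grip_width: -0.003
time_s: 13.93
eef_pos: [489.5, 95.0, 75.8]
ee_rot: [-0.528, 0.529, -0.47, 0.47]
force: [-2.2, -7.5, 1.2]
grip_width: 0.002
time_s: 14.1
eef_pos: [489.3, 97.3, 75.8]
ee_rot: [-0.528, 0.529, -0.47, 0.47]
force: [-1.6, -3.6, 0.9]
grip_width: -0.003
t 14.1 tcp [489.3  97.3  75.8] F [-1.6 -3.6  0.9] w -0.003 dp [1.383e+02 1.900e+00 1.000e-01] roll -0.0
unit -0.4746489894085873 -23.39487053831211
[((array([414.8, 177.2]), [404, 168, 22, 20, 355]), array([481.2, 173.1]))]
```

Force is dropping, so the carriage is near the crest. A little further, in small steps.

```bash
for i in 1 2 3; do python3 -m crank '[{"dp":[-0.7,0,0],"roll":0,"gripper":255},{"dp":[-1.5,0,0],"roll":0,"gripper":255}]' | sed -n '1,2p;4p';done;python3 - <<'E'
from h import *
R=go([505.5,-40,74]); p=axes()[0]; d=p-np.array([487,120.6,0]); print('unit',d@UX,d@UY)
pc=eyes.capture('scene'); print([(b,atz(pc,b[0],83).round(1)) for b in blobs(pc,'red',20)])
E
```

```text
time_s: 14.32
eef_pos: [489.2, 99.2, 75.8]
force: [-1.7, -1.9, -0.4]
time_s: 14.48
eef_pos: [489.4, 101.0, 75.9]
force: [-0.1, 0.2, -0.2]
time_s: 14.65
eef_pos: [489.1, 102.4, 76.0]
force: [-0.0, 0.6, -0.2]
t 14.65 tcp [489.1 102.4  76. ] F [-0.   0.6 -0.2] w 0.001 dp [143.3   1.9  -0.4] roll -0.0
unit -0.015397203750143525 -18.34315118160058
[((array([418.3, 176.6]), [408, 167, 22, 20, 355]), array([480.3, 179.8]))]
```

```bash
for i in 1 2; do python3 -m crank '[{"dp":[-0.5,0,0],"roll":0,"gripper":255},{"dp":[-1,0,0],"roll":0,"gripper":255}]' | sed -n '1,2p;4p';done
```

```text
time_s: 14.87
eef_pos: [488.9, 103.2, 75.9]
force: [0.4, 0.1, -0.2]
time_s: 15.03
eef_pos: [488.9, 103.8, 75.9]
force: [0.1, -6.1, 0.6]
```

Firm contact at the stop: 6 N within 0.6 mm. Backing off, rising and taking a final look.

```bash
python3 -m crank '[{"dp":[8,0,0],"roll":0,"gripper":255},{"dp":[25,0,0],"roll":0,"gripper":255},{"dp":[50,0,0],"roll":0,"gripper":255},{"dp":[80,-10,0],"roll":0,"gripper":255},{"dp":[110,-40,0],"roll":0,"gripper":255},{"dp":[140,-75,0],"roll":0,"gripper":255},{"dp":[170,-105,0],"roll":0,"gripper":255},{"dp":[190,-120,0],"roll":0,"gripper":255},{"dp":[200,-120,0],"roll":0,"gripper":255},{"dp":[200,-120,0],"roll":0,"gripper":255}]';python3 - <<'E'
from h import *
P={n:eyes.capture(n) for n in('scene','top')}
for n in P:
    print(n,[(b[0],atz(P[n],b[0],86).round(1)) for b in blobs(P[n],'red',20)])
    for l,z in(('blue_cell',0),('flask',0),('beaker',0),('nest',28),('tab_top',85)):print(l,[atz(P[n],d['centre'],z).round(1) for d in models.spot_point(P[n],l)][:2])
    print('tab',[(b[0],atz(P[n],b[0],85 if n=='top' else 57).round(1)) for b in blobs(P[n],'blue',40) if b[1][2]<12])
a=cv2.resize(P['scene']['color'][90:390,120:480],(480,400)); b=cv2.resize(P['top']['color'][235:345,190:270],(291,400))
cv2.imwrite('pics/fin.png',np.hstack([a,b])[:,:,::-1])
E
```

```text
time_s: 15.87
eef_pos: [512.3, -96.7, 196.3]
ee_rot: [0.528, -0.528, 0.47, -0.471]
force: [-0.5, 0.6, 0.7]
grip_width: -0.001
scene [(array([418.5, 176.4]), array([483.3, 179. ]))]
blue_cell [array([ 434.8, -213.6])]
flask [array([790.2,  59.8])]
beaker []
nest [array([469.7, 186.4]), array([803.9,  50.4])]
tab_top [array([491.3, 121. ])]
tab [(array([636.1, 108.1]), array([269.1, 726.7]))]
top [(array([229.3, 307.5]), array([473.1, 173.1]))]
blue_cell []
flask [array([790. ,  53.9])]
beaker [array([ 736.7, -108.1])]
nest [array([479.2, 175.2])]
tab_top [array([484.4, 119.7])]
tab [(array([256.5, 300.2]), array([486.6, 118.6])), (array([  2.6, 367.9]), array([352. , 655.1]))]
```

View pics/fin.png

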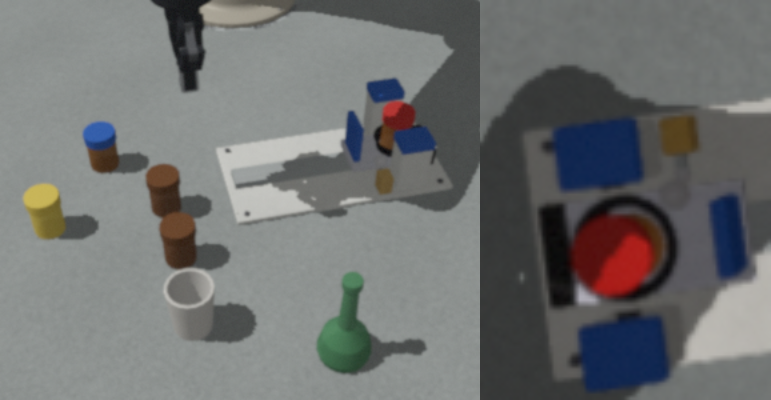

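The carriage tab measures unit y about -1.9, against -2 when home. The top-view red blob looks slightly off, possibly because the amber body was included, so I'll check for tilt closely.

Run:
```python
from h import *
out=[]
for n,(r0,r1,c0,c1) in(('scene',(140,230,370,460)),('top',(260,350,190,280))):
    p=eyes.capture(n); c=p['color'][r0:r1,c0:c1]
    out.append(cv2.resize(np.clip(c.astype(float)*1.6,0,255).astype(np.uint8),(395,395),interpolation=cv2.INTER_CUBIC)[:,:,::-1].copy())
    R=np.array(p['R']);t=np.array(p['t']);K=np.array([[p['fx'],0,p['cx']],[0,p['fy'],p['cy']],[0,0,1]])
    for z,r,col in((89,22,(0,255,255)),(73,22,(0,255,0)),(44,29,(255,0,255))):
        a=np.linspace(0,6.3,60);X=np.c_[480+r*np.cos(a),180.2+r*np.sin(a),0*a+z]
        uv=cv2.projectPoints(X,cv2.Rodrigues(R)[0],t,K,np.array(p['distortion']))[0].reshape(-1,2)
        cv2.polylines(out[-1],[np.int32(((uv-[c0,r0]+.5)*395/90).round())],False,col,1)
cv2.imwrite('pics/tilt.png',np.hstack(out))
```

```text
(no output)
```

View pics/tilt.png

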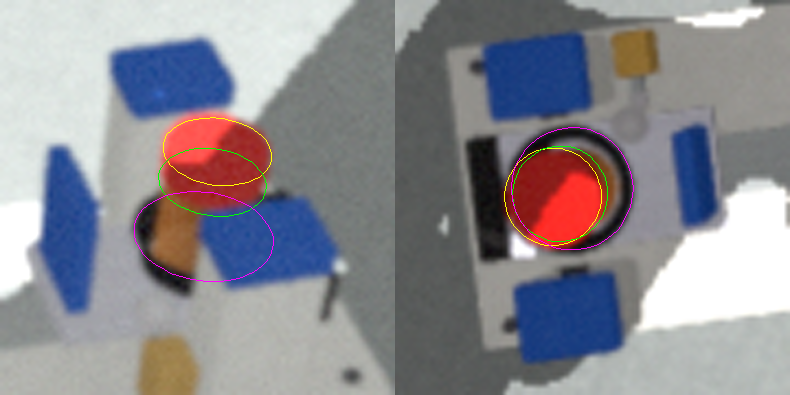

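Both views match the projected outline of an upright cell at the station. The off-looking top blob was a shadow across the cap. The fingers are clear, so I'm handing in.

```bash
python3 -c "
from rig import ctrl
print(ctrl.finish_job())"
```

```text
the job is handed in; nothing more can be done
None
```

The red-capped cell is standing upright in the nest and the carriage is home between the towers. I handed the job in at about 16 s, with the gripper clear of everything.

**How it went:** I gripped the cell by its cap and lowered it onto the nest floor while the carriage was at about 11 mm travel. A 3 N change at the wrist marked contact. I released it there without dropping it, then pushed the carriage with the shut fingers on the blue tab only. Resistance peaked at about 10 N, fell to zero as the detent clicked over, and a light push afterwards met the stop.

**Last checks:**
- **Carriage:** the tab is at y -1.9 mm in the slide unit's frame, against -2 mm when home.
- **Cell:** the outline of an upright cell at the station matches the cap in both camera views. One reading disagreed: the red patch in the top view sat about 10 mm off, which I put down to a shadow across the cap.
- **Bystanders:** the network's positions for the flask, beaker and blue cell moved by up to about 9 mm between looks. I put that down to network noise, since the robot touched none of them. In the last pictures the blue cell was found only in the scene view and the beaker only in the top view, but all three are visibly standing in place.

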